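Hold the carver's tool chest open

ROBOT

A 6-joint arm with a two-finger parallel gripper is mounted at the origin on the work surface. World frame = base frame: x ahead of the robot, y to its left, z up, the work surface at z = 0. Lengths are in m, angles in degrees, forces in N, time in s.
With the tool pointing down it reaches from about 0.4 to 0.825 m from the base axis. Payload 7 kg.
Tool frame: the origin (TCP) lies midway between the tips of the shut fingers; the grasp point (between the pads) lies 19 mm behind it; z points along the fingers, y is the line along which they close (so a half turn about z gives the same grasp; the last joint's range is limited). The gripper opens to 88 mm and grips with 3 to 60 N. Pads are 19 mm wide; open, the fingers measure 130 mm over their backs; the gripper's body (78 mm by 193 mm) begins 47 mm behind the grasp point.
Start: joints at [-51.618, 20.546, 0.682, 0, -70.136, -16.507], TCP at [0.251, -0.626, 0.197] pointing down, gripper open.
Joint ranges: [-176.03, 176.03], [-82.01, 121.73], [-58.28, 71.71], [-173.87, 95.51], [-174.79, -0.11], [-173.66, 173.66]. Speed limits (degrees/s): [136.94, 136.94, 172.46, 180, 180, 180].

INTERFACE

Orientations are given as [roll, pitch, yaw] about the fixed x, y, z axes, in that order (R = Rz(yaw) Ry(pitch) Rx(roll)).
In Python, from plant import r gives the robot as it stands.
- The arm moves only by the tool carry_out, never from a script. Its argument "deltas" is a list of rows, each a list of 3 entries, a list of its own where there are three numbers: the opening, from 0 (shut) to 1 (fully open), then the shift along the tool's x, y, z in mm, then the turn, a rotation vector about the tool's x, y, z in rad. In form: [[gripper, [tx, ty, tz], [rx, ry, rz]], ...]. A call has 1 to 12 rows; each row is the pose to reach, as a shift and turn from the pose commanded when the call began, along the tool's axes at that moment; what a row does not reach only later rows make up. A row lasts 1/10 s, in which the tool goes at most 50 mm and 8.59 degrees, less where a joint would pass 70% of its speed; a pose out of reach is approached as far as the arm can. A call with a gripper value outside its range is refused whole. The fingers move at their own pace and stop on an object; "squeeze" is the grip in N (left out, the last holds). Time passes only in rows, so rows that repeat a pose let the fingers close. It gives the time, the measured TCP pose, the force, the opening and the grip force at its end, in the units of the state.
- r.get_state(): the state, without advancing time (a new reading comes with each control period).
- r.capture(name): name is "scene" or "side" or "wrist"; returns (picture, depth): 400x640x3 uint8, red, green, blue; 400x640 float32, m along the optical axis (not along the pixel's ray), 0 where there is no reading.
- r.get_calibration(name): a dict with "fov_y" (degrees; the focal length in pixels is half the picture's height over the tangent of half this angle, whatever the lens; pixels are square), "cx", "cy" (the principal point, pixels), "distortion" ([k1, k2, p1, p2, k3] as OpenCV has them; the pictures are not rectified), "view" (4x4, takes a point from world to camera coordinates). Camera axes: x right, y down, z forward; pixel columns grow to the right and rows downward; lengths in m; the calibration is good to about 2 mm. A picture is of the moment at which its call begins: read the wrist's pose just before it. get_calibration takes no time and is no camera call; for the wrist camera it gives the pose at the moment of the call.
- r.close_job(): hands the job in; it is judged then, once.
The state is a dict: "time_s": time; "joints": joint angles; "qd": joint speeds; "joint_torque": joint torques, N m; "tcp_pos": TCP position; "eef_rot": TCP orientation; "contact_force": force on the tool from outside, world axes, zero at the start; "moment": the same for the moment, N m; "gripper_width": finger opening in m; "gripper_force": force on a finger pad.
Only numpy, scipy, OpenCV 4.12 (cv2) and the standard library are available. Lean on these libraries where they do the work, as an engineer would, in place of code of your own. Each camera call takes 0.05 s, during which the arm holds its last target. There are 200 camera calls.

TASK

The carver across the table wants a gouge from his tool chest. Take the ear defenders off its lid, hang them over the steel bar and let go of them; then tug at the lid's round knob to learn whether the catch hidden under the lid is holding it and, if it is, free it with a quarter turn of the knob instead of wrenching it. Raise the lid half way, to about 45 degrees, and finish still holding it there, because it falls shut by itself; leave everything else on the table where it is.

Things in the scene. Friction and masses are not known exactly. Their poses are not given: they have to be found in the camera images.
- chest: Low wooden tool chest, fixed: 220 mm deep (its x), 280 wide (its y), box 100 mm high plus the 12 mm lid, which overhangs 10 mm in front and 4 mm at the sides. Origin: centre of its underside. Its front, where the carver reaches in, is its +x side, away from the robot; the hinges run along the top of its -x side, so the lid opens towards the robot.
- lid (a joint): Angle of the lid (rad): 0 shut, growing as its front edge rises; stop at 1.25. Lid and knob weigh about 0.55 kg, the hinge has hardly any friction: the lid falls shut from any angle. Caught, it has only about 0.01 rad (2 mm at the knob) of play and then stops dead.
- lid_hinge (a point): Middle of the hinge line, 110 mm behind the chest's centre and 100 mm above the table. The line runs along the chest's y. The axes are the chest's.
- knob_grip (a point): Where to grip the knob: on its axis, 24 mm above the lid's upper face, 136 mm above the table when shut, 50 mm ahead of the chest's centre (160 mm from the hinge line). Moves and tilts with the lid (z its normal) but does not turn with the knob. The knob is turned wood, round, unmarked: head 38 mm across, from 14 to 36 mm above the lid, on a narrower neck.
- ledge: Ledge inside the chest's front wall. Under the lid the knob's spindle carries a steel bar, 40 mm each way: within about 38 degrees of the chest's x an end lies under this ledge and the lid is caught, else free; unseen, unknown at the start. The knob turns either way, no stops, light friction (0.06 N m), and stays put; 80 to 90 degrees frees a caught lid but may catch a free one.
- muffs: Ear defenders, rigid, 0.15 to 0.3 kg, standing on their two cups on the chest's lid near the hinges, at varying angles. Origin: centre of the underside, between the cups. The loop lies in its own y-z plane: cups 60 mm (x) by 45 (y) by 74 high with a gap of 56 between them; overall 146 mm wide (y), 150 high. The headband is a half-round arch, 32 mm wide (x).
- band_top (a point): Top of the headband's arch, in the middle, 150 mm above the underside of the cups. The padded band is 16 mm thick here and 32 mm wide (along the ear defenders' x); grip it across that width with no more than 12 mm of the fingertips below this point so that they stay clear of the bar.
- band_under (a point): Underside of the headband in the middle, 16 mm below band_top and 134 mm above the underside of the cups: this comes to lie on the bar.
- rack: Stand with the hanging bar, fixed to the table: base board 100 mm (x) by 260 mm (y), 14 mm thick, a wooden upright 20 mm thick and 175 mm high at each end. Origin: centre of its underside. The bar runs along its y; 220 mm of it are clear between the uprights.
- bar_mid (a point): Middle of the steel bar, on its axis, 160 mm above the table. The bar is 16 mm thick and runs along this point's y. Hung ear defenders have their x along the bar, one cup each side, the cups 20 mm clear of the base board.
- log: round log base, 128 mm across and 75 high, with a 12 mm dowel upright in it. Origin: centre of its underside. To be left alone.
- tin: flat round red polish tin, 86 mm across, 26 high. Origin: centre of its underside. To be left alone.
- pliers: pliers with blue grips, 150 mm long, lying. Origin: centre of its underside. To be left alone.
- mug: brown clay mug, 80 mm across, 95 high. Origin: centre of its underside. To be left alone.
- mallet: wooden mallet lying, 265 mm long, head 100 mm wide and 62 high. Origin: centre of its underside. To be left alone.
- glue: white glue bottle, 60 mm across, 150 high. Origin: centre of its underside. To be left alone.
- sander: cork sanding block, 42 x 75 x 26 mm, lying on the table beyond the bar stand. Origin: centre of its underside. To be left alone.
- chisel: chisel, 205 mm long, lying on the table beyond the chest. Origin: centre of its underside. To be left alone.

How it is judged (in metres and radians):
On the way, in this order (a step that is already met when the one before it is completed fails the run):
1. the ear defenders hang still over the bar, let go (z of band_under in the frame of bar_mid between 0.003 and 0.018 m and x of band_under in the frame of bar_mid between -0.02 and 0.02 m and y of band_under in the frame of bar_mid between -0.1 and 0.1 m and angle between muffs's own z axis and vertical below 0.4 rad and contact force between muffs and the arm below 0.05 N and contact force between muffs and the fingers below 0.05 N and linear speed of muffs below 0.05 m/s), for 0.2 s.
2. the lid is tried: it pulls at its catch or begins to rise ((contact force between lid and ledge above 1 N or value of joint lid above 0.03 rad)), for 0.05 s.
3. the lid comes up, clear of its catch (value of joint lid above 0.2 rad), for 0.1 s.
At the end, for the whole second after the job is handed in: The fingers hold the lid or knob, the lid still at 0.6 to 1.0 rad (34 to 57 degrees); the ear defenders hang at rest and untouched, the band's underside on the bar (3 to 18 mm above its axis, within 20 mm sideways, between the uprights), tilted under 0.4 rad (all of step 1 and value of joint lid between 0.6 and 1 rad and velocity of joint lid between -0.1 and 0.1 rad/s and contact force between lid and the fingers above 0.3 N); the arm keeps its last pose, push and grip.
It fails at once if the lid is raised before the ear defenders hang on the bar (value of joint lid above 0.06 rad and distance between band_under and bar_mid above 0.12 m).
It fails at once if the lid is wrenched at its catch with more than 60 N (contact force between lid and ledge above 60 N).
It fails at once if another thing is shifted by more than 40 mm (distance of any of log, tin, pliers, mug, mallet, glue, sander, chisel from where it was at the start of the episode above 0.04 m).
It also fails if it takes over 66 s, if anything falls off the work surface, if the arm or the gripper's body presses on something with over 40 N, if the wrist force passes 120 N, or if a joint passes its speed limit or range.

## Working session

There is one attempt and no reset: what is moved stays moved. The work goes in short steps, Python scripts to look and compute and a tool call to move; the robot and the scene stay as the last step left them, time stands still between calls to the robot, and variables do not carry over. Pictures are saved under pics/ and viewed, at most 10 in all, crops included, and the job is handed in when it is done.

Besides the shell and the picture viewer there is one more tool, called after "Call:" as a command line: name --argument value ..., lists and objects as JSON in quotes. carry_out: Moves the arm, as the interface text tells. Its arguments: {"type":"object","properties":{"deltas":{"type":"array"},"squeeze":{"type":"number"}},"required":["deltas"]}

```bash
mkdir -p pics; ls; cat > h.py <<'E'
import numpy as np,cv2
from plant import r
from scipy.spatial.transform import Rotation as R
def cloud(name):
    c=r.get_calibration(name); im,d=r.capture(name)
    h,w=d.shape; f=h/2/np.tan(np.radians(c['fov_y'])/2)
    K=np.array([[f,0,c['cx']],[0,f,c['cy']],[0,0,1]])
    uv=np.stack(np.meshgrid(np.arange(w),np.arange(h)),-1).reshape(-1,1,2).astype(np.float64)
    n=cv2.undistortPoints(uv,K,np.array(c['distortion'],float)).reshape(h,w,2)
    P=np.dstack([n*d[...,None],d]); V=np.array(c['view'])
    W=(P-V[:3,3])@V[:3,:3]
    W[d==0]=np.nan
    return im,W
def save(n,im): cv2.imwrite('pics/'+n+'.png',cv2.cvtColor(im,cv2.COLOR_RGB2BGR))
def topose():
    s=r.get_state(); return np.array(s['tcp_pos']),R.from_euler('xyz',s['eef_rot'],degrees=True)
E
python3 - <<'E'
from h import *
print(r.get_state())
for n in('scene','side'):
    im,W=cloud(n); save(n,im); np.savez(n,im=im,W=W)
    print(n,np.round(np.linalg.inv(r.get_calibration(n)['view'])[:3,3],2))
E
```

```text
pics
{'time_s': 0.0, 'joints': array([-5.16179943e+01,  2.05932343e+01,  6.34474432e-01, -2.17947578e-02,
       -7.01359224e+01, -1.65070968e+01]), 'qd': array([-0.04108347, -0.06789991, -0.03948387,  0.00580446,  0.0436905 ,
       -0.09316827]), 'joint_torque': array([ 1.01296533e-03, -5.82719600e+01,  2.93048805e+01,  6.99729055e+00,
        6.71991846e-03, -1.97855657e-04]), 'tcp_pos': array([ 0.25127601, -0.62590693,  0.19630248]), 'eef_rot': array([ 1.79903398e+02, -7.26142323e-03, -1.58132508e+02]), 'contact_force': array([-0.64837885,  0.61395746, -0.6763841 ]), 'moment': array([0.00991407, 0.02935011, 0.05064125]), 'gripper_force': 0.0, 'gripper_width': 0.08763779500565122}
scene [1.66 0.06 1.13]
side [0.05 0.63 1.19]
```

View pics/scene.png

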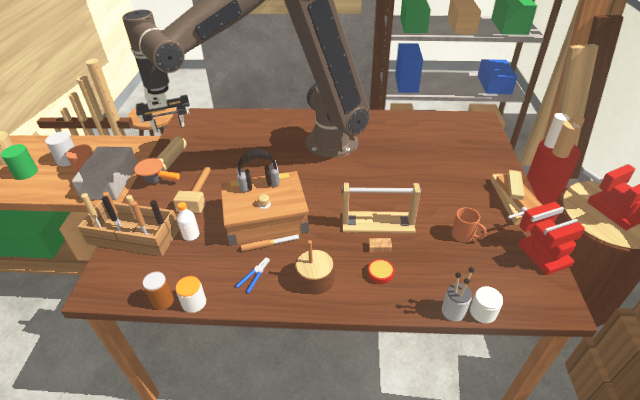

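View pics/side.png

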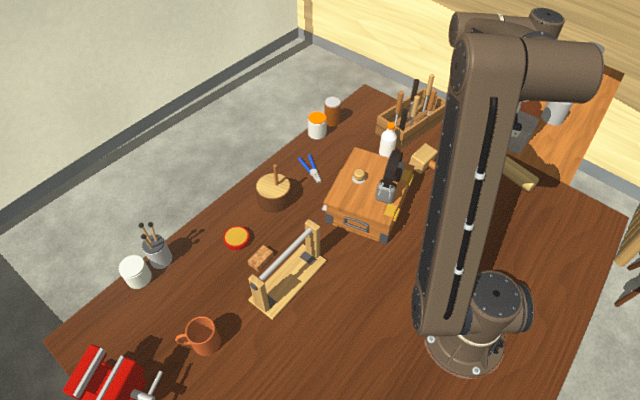

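The scene view shows the chest at about (263,205), its knob at (263,200), the ear defenders at (258,172) near the hinges, and the bar from (347,190) to (417,190). The side view shows the same layout, with the muffs at (390,178) and the rack at (288,270).

```bash
python3 - <<'E'
from h import *
ws={n:np.load(n+'.npz')['W'] for n in('scene','side')}
box={'scene':(slice(140,250),slice(210,425)),'side':(slice(140,320),slice(240,420))}
P=np.vstack([ws[n][box[n]].reshape(-1,3) for n in ws]); P=P[~np.isnan(P[:,0])]
src=np.concatenate([[n]*ws[n][box[n]].reshape(-1,3).shape[0] for n in ws])
for n in ws:
    Q=ws[n][box[n]].reshape(-1,3); Q=Q[~np.isnan(Q[:,0])]
    ch=Q[:,1]<-0.05
    if n=='scene': print('y range',Q.min(0),Q.max(0))
    lid=Q[(abs(Q[:,2]-.112)<.006)&(Q[:,1]<0.02)]
    rect=cv2.minAreaRect(lid[:,:2].astype(np.float32)); print(n,'lid',len(lid),lid[:,2].mean(),rect)
    # knob / muff above lid
    c=np.array(rect[0])
    k=Q[(Q[:,2]>.138)&(Q[:,2]<.155)&(np.linalg.norm(Q[:,:2]-c,axis=1)<.2)]
    _,lab,_,_=[None]*4
    print(' knob-level pts',len(k)); 
    m=Q[(Q[:,2]>.2)&(np.linalg.norm(Q[:,:2]-c,axis=1)<.2)]
    t=m[m[:,2]>m[:,2].max()-.012] if len(m) else m
    print(' band top z',m[:,2].max(),'mean',t.mean(0), 'band rect',cv2.minAreaRect(m[:,:2].astype(np.float32)))
    b=Q[(Q[:,1]>0.0)&(Q[:,2]>.155)&(Q[:,2]<.172)]
    print(' bar/rack',len(b),b.min(0),b.max(0))
    rb=Q[(Q[:,1]>-0.02)&(Q[:,2]>.008)&(Q[:,2]<.02)]
    print(' base',cv2.minAreaRect(rb[:,:2].astype(np.float32)))
    ups=Q[(Q[:,1]>-.02)&(Q[:,2]>.171)&(Q[:,2]<.182)]; print(' uprights',cv2.minAreaRect(ups[:,:2].astype(np.float32)))
for n,(u,v) in {'scene':(264,197),'side':(359,174)}.items():
    print(n,'knob',[np.round(ws[n][v+dv,u],3).tolist() for dv in(-3,0,3)])
E
```

```text
y range [-0.03483713 -0.5726078  -0.01243993] [0.78997113 0.42658089 0.26537312]
scene lid 3118 0.1117672883692398 ((0.5152611136436462, -0.22785906493663788), (0.23812934756278992, 0.28969284892082214), 15.500741958618164)
 knob-level pts 169
 band top z 0.26537312236294003 mean [ 0.45741248 -0.24930511  0.25908003] band rect ((0.45424848794937134, -0.24982745945453644), (0.04232066124677658, 0.13878408074378967), 16.55718421936035)
 bar/rack 349 [0.50232197 0.05445307 0.15501357] [0.55262679 0.32332779 0.17177435]
 base ((0.3373118042945862, 0.1517641246318817), (0.3938170373439789, 0.6605280637741089), 84.04545593261719)
 uprights ((0.5244119167327881, 0.18859542906284332), (0.04831726476550102, 0.26823654770851135), 0.609208345413208)
side lid 3467 0.11206912823491443 ((0.6000478267669678, -0.20328167080879211), (0.43065765500068665, 0.29789507389068604), 15.17899227142334)
 knob-level pts 177
 band top z 0.2670253963034995 mean [ 0.45180484 -0.24378942  0.26034229] band rect ((0.45289328694343567, -0.2458360195159912), (0.03237767145037651, 0.1419173926115036), 17.44507598876953)
 bar/rack 551 [0.13271365 0.05216113 0.15574346] [0.54731235 0.32433709 0.17192601]
 base ((0.5278558135032654, 0.15099568665027618), (0.3396874964237213, 0.5630846619606018), 89.68782043457031)
 uprights ((0.3865025043487549, 0.12181217968463898), (0.44707828760147095, 0.24713104963302612), 26.67881202697754)
scene knob [[0.539, -0.216, 0.142], [0.563, -0.211, 0.149], [nan, nan, nan]]
side knob [[0.558, -0.219, 0.146], [0.549, -0.205, 0.148], [0.544, -0.199, 0.142]]
```

```bash
cat >> h.py <<'E'
def delta(pos,rot,frm=None):
    "shift (mm) and rotation vector in tool axes from present pose to target; rot = [r,p,y] deg or Rotation"
    p,q=frm or topose()
    if not isinstance(rot,R): rot=R.from_euler('xyz',rot,degrees=True)
    print(np.round(q.inv().apply(np.array(pos)-p)*1000,1).tolist(),np.round((q.inv()*rot).as_rotvec(),4).tolist())
E
python3 - <<'E'
from h import *
ws={n:np.load(n+'.npz')['W'].reshape(-1,3) for n in('scene','side')}
for n,Q in ws.items():
    b=Q[(abs(Q[:,0]-.53)<.04)&(abs(Q[:,1]-.188)<.1)&(Q[:,2]>.145)&(Q[:,2]<.18)]
    f=np.polyfit(b[:,1],b[:,0],1); print(n,len(b),'x at y=.188',np.polyval(f,.188),'yaw',np.degrees(np.arctan(-f[0])),b[:,2].max(), b.mean(0))
    u=Q[(abs(Q[:,0]-.53)<.06)&(abs(Q[:,1]-.188)<.16)&(Q[:,2]>.170)&(Q[:,2]<.182)]; print(u[:,1].min(),u[:,1].max(),len(u))
    base=Q[(abs(Q[:,0]-.53)<.08)&(abs(Q[:,1]-.188)<.15)&(Q[:,2]>.009)&(Q[:,2]<.02)]; print(cv2.minAreaRect(base[:,:2].astype(np.float32)))
delta([.454,-.248,.38],[180,0,-73])
E
```

```text
scene 256 x at y=.188 0.5286772686359391 yaw 1.1372044318740862 0.1752592857359713 [0.52858904 0.19244446 0.16389664]
0.05445307015867914 0.3227296841561524 136
((0.5279295444488525, 0.19148287177085876), (0.2583909332752228, 0.11773575842380524), 86.22422790527344)
side 371 x at y=.188 0.5192384436005756 yaw 1.7923124673668112 0.1727100709050296 [0.51913711 0.19123836 0.16533757]
0.05465449604976182 0.3239469187623368 218
((0.5199653506278992, 0.1896621137857437), (0.10251789540052414, 0.25998565554618835), 1.5891568660736084)
[-328.9, 275.5, -183.2] [0.0013, 0.001, -1.4859]
```

Call:
carry_out --deltas '[[1,[0,0,-50],[0,0,0]],[1,[0,0,-100],[0,0,0]],[1,[-80,60,-150],[0,0,-0.3]],[1,[-329,275,-183],[0,0,-1.486]],[1,[-329,275,-183],[0,0,-1.486]],[1,[-329,275,-183],[0,0,-1.486]],[1,[-329,275,-183],[0,0,-1.486]],[1,[-329,275,-183],[0,0,-1.486]],[1,[-329,275,-183],[0,0,-1.486]],[1,[-329,275,-183],[0,0,-1.486]],[1,[-329,275,-183],[0,0,-1.486]],[1,[-329,275,-183],[0,0,-1.486]]]' --squeeze 25

```text
time_s: 1.3
tcp_pos: [0.4562, -0.2452, 0.3808]
eef_rot: [-179.9, 0.0, -72.4]
contact_force: [-1.0, -0.5, 0.1]
gripper_width: 0.0878
gripper_force: 0.0
```

Call:
carry_out --deltas '[[1,[0,0,0],[0,0,0]]]'

```text
time_s: 1.4
tcp_pos: [0.4548, -0.2474, 0.3801]
eef_rot: [180.0, 0.0, -72.7]
contact_force: [-0.4, -0.4, 0.0]
gripper_width: 0.0878
gripper_force: 0.0
```

```bash
python3 - <<'E'
from h import *
s=topose(); print(s[0],s[1].as_euler('xyz',degrees=True))
im,W=cloud('wrist'); save('w1',im)
Q=W.reshape(-1,3); Q=Q[~np.isnan(Q[:,0])]
m=Q[(Q[:,2]>.21)&(Q[:,2]<.275)&(np.linalg.norm(Q[:,:2]-[.454,-.248],axis=1)<.12)]
print(len(m),m[:,2].max(),cv2.minAreaRect(m[:,:2].astype(np.float32)))
t=m[m[:,2]>.252]; print(t.mean(0),cv2.minAreaRect(t[:,:2].astype(np.float32)))
k=Q[(Q[:,2]>.135)&(Q[:,2]<.155)&(np.linalg.norm(Q[:,:2]-[.557,-.215],axis=1)<.05)]
if len(k): print('knob',len(k),cv2.minEnclosingCircle(k[:,:2].astype(np.float32)),k[:,2].max())
delta([.454,-.248,.252],[180,0,-73])
E
```

```text
[ 0.45476883 -0.247385    0.38012538] [ 1.79994744e+02  1.67052801e-02 -7.27210074e+01]
4042 0.2630517866065512 ((0.4543802738189697, -0.2504079043865204), (0.032004594802856445, 0.12314744293689728), 17.622438430786133)
[ 0.45465204 -0.25175712  0.25822699] ((0.4540424644947052, -0.24967557191848755), (0.03199600428342819, 0.06752131134271622), 17.332763671875)
knob 713 ((0.555072546005249, -0.21560366451740265), 0.01914571411907673) 0.14833547192411442
[-0.1, 0.2, 128.0] [0.0004, 0.0004, -0.0015]
```

View pics/w1.png

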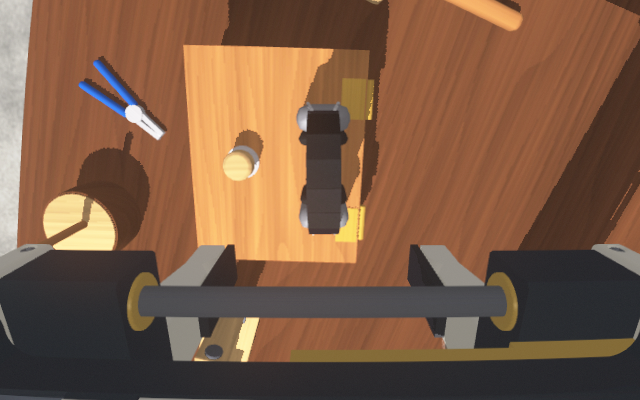

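The wrist view shows the band at (323,170) standing upright between the cups, and the knob at (238,165). Both agree with the expected sizes: the band is 32 mm wide and the knob's radius is 19 mm. I'll descend and grip.

Call:
carry_out --deltas '[[1,[2,0,40],[0,0,0]],[1,[2,0,80],[0,0,-0.005]],[1,[2,0,110],[0,0,-0.005]],[1,[2,0,128],[0,0,-0.005]],[1,[2,0,128],[0,0,-0.005]],[0,[2,0,128],[0,0,-0.005]],[0,[2,0,128],[0,0,-0.005]],[0,[2,0,128],[0,0,-0.005]],[0,[2,0,128],[0,0,-0.005]],[0,[2,0,128],[0,0,-0.005]],[0,[2,0,128],[0,0,-0.005]],[0,[2,0,128],[0,0,-0.005]]]' --squeeze 30

```text
time_s: 2.65
tcp_pos: [0.4549, -0.2505, 0.2524]
eef_rot: [-180.0, -0.0, -72.7]
contact_force: [0.8, -0.8, 0.9]
gripper_width: 0.0371
gripper_force: 0.0
```

Call:
carry_out --deltas '[[0,[0,0,0],[0,0,0]],[0,[0,0,0],[0,0,0]],[0,[0,0,0],[0,0,0]],[0,[0,0,0],[0,0,0]]]'

```text
time_s: 3.05
tcp_pos: [0.4549, -0.2505, 0.2522]
eef_rot: [180.0, 0.0, -72.7]
contact_force: [-0.4, -0.3, -0.2]
gripper_width: 0.0051
gripper_force: 0.0
```

Call:
carry_out --deltas '[[0,[0,0,-10],[0,0,0]],[0,[0,0,-30],[0,0,0]],[0,[0,0,-55],[0,0,0]],[0,[0,0,-80],[0,0,0]],[0,[0,0,-105],[0,0,0]],[0,[0,0,-120],[0,0,0]],[0,[0,0,-120],[0,0,0]],[0,[0,0,-120],[0,0,0]]]'

```text
time_s: 3.85
tcp_pos: [0.4549, -0.2504, 0.3725]
eef_rot: [-180.0, -0.0, -72.7]
contact_force: [0.7, -0.1, -0.7]
gripper_width: 0.0006
gripper_force: 0.0
```

```bash
python3 - <<'E'
from h import *
print(topose()[0],r.get_state()['gripper_width'])
# muffs centred on TCP; target: bar mid (.524,.189), tool y along bar yaw 1.5
delta([.524,.189,.372],[180,0,1.5])
delta([.524,-.03,.372],[180,0,-40])
E
```

```text
[ 0.45490772 -0.25042724  0.37252542] 0.0005611076181813838
[-399.0, -196.6, 0.7] [-0.0006, -0.0005, -1.295]
[-189.9, -131.5, 0.6] [-0.0007, -0.0003, -0.5707]
```

The grip closed on nothing. I'll look again.

Call:
carry_out --deltas '[[1,[0,0,0],[0,0,0]],[1,[0,0,0],[0,0,0]],[1,[0,0,0],[0,0,0]],[1,[0,0,0],[0,0,0]],[1,[0,0,0],[0,0,0]],[1,[0,0,0],[0,0,0]],[1,[0,0,0],[0,0,0]],[1,[0,0,0],[0,0,0]],[1,[0,0,0],[0,0,0]],[1,[0,0,0],[0,0,0]]]'

```text
time_s: 4.85
tcp_pos: [0.4549, -0.2505, 0.3723]
eef_rot: [-180.0, -0.0, -72.7]
contact_force: [-0.3, -0.0, 1.4]
gripper_width: 0.0745
gripper_force: 0.0
```

```bash
python3 - <<'E'
from h import *
print(r.get_state()['gripper_width'])
c=r.get_calibration('wrist');print(np.round(np.linalg.inv(c['view'])[:3,3],3))
im,W=cloud('wrist'); save('w2',im)
Q=W.reshape(-1,3); Q=Q[~np.isnan(Q[:,0])]
m=Q[(Q[:,2]>.13)&(Q[:,2]<.285)&(np.linalg.norm(Q[:,:2]-[.454,-.248],axis=1)<.15)]
print(np.histogram(m[:,2],bins=np.arange(.13,.29,.01)))
t=m[m[:,2]>m[:,2].max()-.012];print(m[:,2].max(),t.mean(0))
for z in(.2,.22,.24,.25): 
  a=m[m[:,2]>z]; 
  if len(a): print(z,cv2.minAreaRect(a[:,:2].astype(np.float32)))
E
```

```text
0.07454732038876555
[ 0.478 -0.326  0.558]
(array([  79,  727,   58,   65,  621,  531,   24,  166,   79,  307,  354,
        827, 1948,  655,    0]), array([0.13, 0.14, 0.15, 0.16, 0.17, 0.18, 0.19, 0.2 , 0.21, 0.22, 0.23,
       0.24, 0.25, 0.26, 0.27, 0.28]))
0.2637830115302152 [ 0.45499569 -0.25195605  0.25815316]
0.2 ((0.4540393650531769, -0.24931243062019348), (0.03205203637480736, 0.13906461000442505), 17.580669403076172)
0.22 ((0.4543526768684387, -0.25030916929244995), (0.03201527148485184, 0.11971065402030945), 17.606382369995117)
0.24 ((0.4541340172290802, -0.24961866438388824), (0.03194619342684746, 0.0980195701122284), 17.663902282714844)
0.25 ((0.4544713795185089, -0.24998638033866882), (0.03184901550412178, 0.07409987598657608), 18.082998275756836)
```

View pics/w2.png

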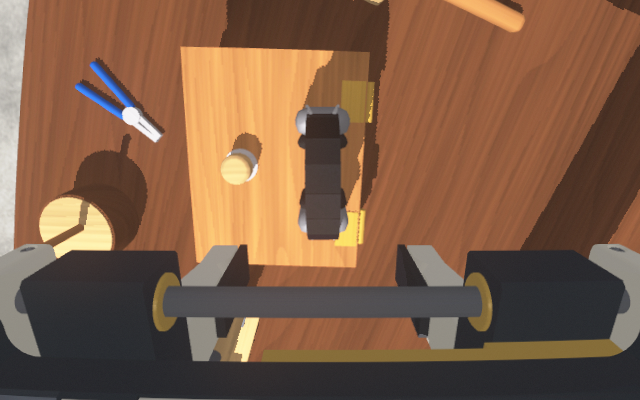

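The muffs are untouched: the band is still at (323,175) and the knob at (236,168). The tips probably retract when the fingers are apart, so I'll measure their height at the grip width.

Call:
carry_out --deltas '[[0.386,[0,0,0],[0,0,0]],[0.386,[0,0,0],[0,0,0]],[0.386,[0,0,0],[0,0,0]],[0.386,[0,0,0],[0,0,0]],[0.386,[0,0,0],[0,0,0]],[0.386,[0,0,0],[0,0,0]],[0.386,[0,0,0],[0,0,0]]]'

```text
time_s: 5.6
tcp_pos: [0.4549, -0.2505, 0.3722]
eef_rot: [180.0, 0.0, -72.7]
contact_force: [-0.1, -0.2, 0.1]
gripper_width: 0.036
gripper_force: 0.0
```

```bash
python3 - <<'E'
from h import *
s=r.get_state();print(s['gripper_width'],s['tcp_pos'])
p,q=topose()
for n in('scene','side'):
    im,W=cloud(n); L=q.inv().apply(W.reshape(-1,3)-p)
    L=L[(abs(L[:,0])<.04)&(abs(L[:,1])<.08)&(L[:,2]>-.1)&(L[:,2]<.04)]
    for sg in(1,-1):
        a=L[(L[:,1]*sg>0)]; 
        if len(a): print(n,sg,len(a),'max tool z',np.sort(a[:,2])[-8:].round(4), 'y range',a[a[:,2]>-.03][:,1].min(),a[a[:,2]>-.03][:,1].max())
E
```

```text
0.036010448022239655 [ 0.45490692 -0.25050901  0.3722482 ]Traceback (most recent call last):
  File "<stdin>", line 9, in <module>
    return umr_minimum(a, axis, None, out, keepdims, initial, where)
ValueError: zero-size array to reduction operation minimum which has no identity
```

```bash
python3 - <<'E'
from h import *
p,q=topose()
for n in('scene','side'):
    im,W=cloud(n); L=q.inv().apply(W.reshape(-1,3)-p)
    L=L[(abs(L[:,0])<.04)&(abs(L[:,1])<.08)&(L[:,2]>-.1)&(L[:,2]<.04)]
    for sg in(1,-1):
        a=L[(L[:,1]*sg>0)]; print(n,sg,len(a),np.sort(a[:,2])[-8:].round(4), np.histogram(a[:,2],np.arange(-.1,.05,.01))[0])
E
```

```text
scene 1 2 [-0.0989 -0.0988] [2 0 0 0 0 0 0 0 0 0 0 0 0 0 0]
scene -1 65 [-0.0323 -0.0321 -0.0317 -0.0312 -0.0303 -0.0302 -0.0302 -0.0254] [ 0  0  0  9 17 18 20  1  0  0  0  0  0  0  0]
side 1 89 [-0.0348 -0.0344 -0.0334 -0.0326 -0.0322 -0.0317 -0.03   -0.027 ] [ 3  0 17 21 13 19 15  1  0  0  0  0  0  0  0]
side -1 114 [-0.0333 -0.0332 -0.0323 -0.0319 -0.0307 -0.0303 -0.03   -0.0264] [ 7  5 24 21 19 18 19  1  0  0  0  0  0  0  0]
```

```bash
python3 - <<'E'
from h import *
p,q=topose()
out=[]
for n in('scene','side'):
    c=r.get_calibration(n); im,W=cloud(n)
    f=200/np.tan(np.radians(c['fov_y'])/2); K=np.array([[f,0,c['cx']],[0,f,c['cy']],[0,0,1]]);V=np.array(c['view'])
    pts=p+q.apply([[0,0,0],[0,0,-.019]])
    uv=cv2.projectPoints(pts,cv2.Rodrigues(V[:3,:3])[0],V[:3,3],K,np.array(c['distortion'],float))[0].reshape(-1,2)
    u,v=uv[0].astype(int); cr=cv2.resize(im[v-40:v+40,u-30:u+30],None,fx=6,fy=6,interpolation=cv2.INTER_NEAREST)
    for (a,b),col in zip(uv,[(255,0,0),(0,255,0)]): cv2.circle(cr,(int((a-u+30.5)*6),int((b-v+40.5)*6)),4,col,-1)
    out.append(cr)
save('tips',np.hstack(out))
E
```

```text
(no output)
```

View pics/tips.png

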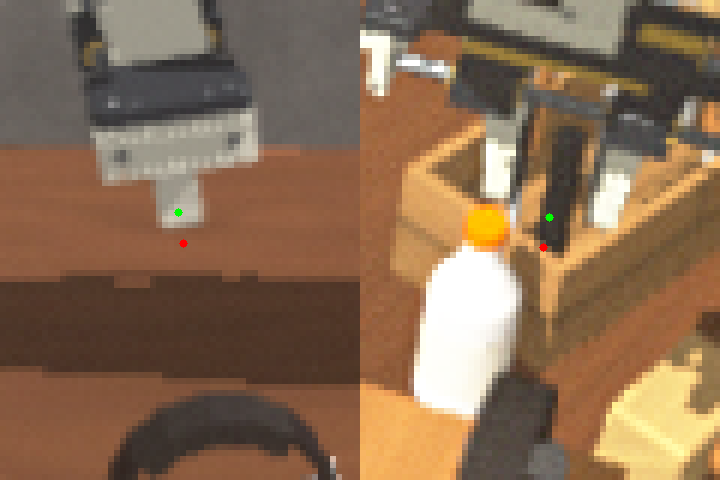

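The red TCP dot sits about 20 px below the visible tips at 36 mm opening. In depth the tips end about 25 mm behind the reported TCP, so I need to go about 27 mm deeper than before.

Call:
carry_out --deltas '[[0.75,[0,0,0],[0,0,0]],[0.75,[0,0,0],[0,0,0]],[0.75,[0,0,30],[0,0,0]],[0.75,[0,0,60],[0,0,0]],[0.75,[0,0,90],[0,0,0]],[0.75,[0,0,120],[0,0,0]],[0.75,[0,0,140],[0,0,0]],[0.75,[0,0,147],[0,0,0]],[0.75,[0,0,147],[0,0,0]],[0.2,[0,0,147],[0,0,0]],[0.2,[0,0,147],[0,0,0]],[0.2,[0,0,147],[0,0,0]]]' --squeeze 30

```text
time_s: 7.05
tcp_pos: [0.4554, -0.2506, 0.2263]
eef_rot: [-179.9, -0.1, -72.7]
contact_force: [-0.0, -0.5, 1.0]
gripper_width: 0.0471
gripper_force: 0.0
```

Call:
carry_out --deltas '[[0.2,[0,0,0],[0,0,0]],[0.2,[0,0,0],[0,0,0]],[0.2,[0,0,0],[0,0,0]],[0.2,[0,0,0],[0,0,0]],[0.2,[0,0,0],[0,0,0]],[0.2,[0,0,0],[0,0,0]]]'

```text
time_s: 7.65
tcp_pos: [0.455, -0.2506, 0.2256]
eef_rot: [-180.0, -0.0, -72.7]
contact_force: [0.0, 0.5, 3.7]
gripper_width: 0.0315
gripper_force: 30.0
```

Gripped, at a width of 31.5 mm with 30 N. Now lifting.

Call:
carry_out --deltas '[[0.2,[0,0,-8],[0,0,0]],[0.2,[0,0,-25],[0,0,0]],[0.2,[0,0,-45],[0,0,0]],[0.2,[0,0,-70],[0,0,0]],[0.2,[0,0,-95],[0,0,0]],[0.2,[0,0,-115],[0,0,0]],[0.2,[0,0,-125],[0,0,0]],[0.2,[0,0,-125],[0,0,0]]]'

```text
time_s: 8.45
tcp_pos: [0.4554, -0.2506, 0.3512]
eef_rot: [-179.9, -0.0, -72.7]
contact_force: [-0.0, -0.7, -3.0]
gripper_width: 0.0317
gripper_force: 30.0
```

```bash
python3 - <<'E'
from h import *
s=r.get_state(); print(topose()[0],s['gripper_width'],s['gripper_force'],s['contact_force'])
delta([.524,.189,.351],[180,0,1.5])
E
```

```text
[ 0.45536503 -0.25055154  0.35115398] 0.03165642111035359 29.99127298593521 [-0.0461307  -0.67944856 -3.04060644]
[-399.2, -196.3, 0.2] [-0.0009, -0.0016, -1.295]
```

Call:
carry_out --deltas '[[0.2,[-15,-7,0],[0,0,-0.05]],[0.2,[-45,-22,0],[0,0,-0.15]],[0.2,[-80,-39,0],[0,0,-0.26]],[0.2,[-115,-57,0],[0,0,-0.37]],[0.2,[-150,-74,0],[0,0,-0.48]],[0.2,[-185,-91,0],[0,0,-0.6]],[0.2,[-220,-108,0],[0,0,-0.72]],[0.2,[-255,-126,0],[0,0,-0.84]],[0.2,[-290,-143,0],[0,0,-0.96]],[0.2,[-325,-160,0],[0,0,-1.08]],[0.2,[-360,-177,0],[0,0,-1.18]],[0.2,[-385,-189,0],[0,0,-1.26]]]'

```text
time_s: 9.65
tcp_pos: [0.5203, 0.1755, 0.3482]
eef_rot: [179.9, 0.1, -0.2]
contact_force: [1.2, -0.2, -2.5]
gripper_width: 0.0314
gripper_force: 30.0
```

Call:
carry_out --deltas '[[0.2,[-10,-6,0],[0,0,-0.02]],[0.2,[-14,-7,0],[0,0,-0.035]],[0.2,[-14,-7,0],[0,0,-0.035]],[0.2,[-14,-7,0],[0,0,-0.035]]]'

```text
time_s: 10.05
tcp_pos: [0.5067, 0.1795, 0.3504]
eef_rot: [-180.0, -0.0, 1.4]
contact_force: [0.4, 0.4, -2.1]
gripper_width: 0.0313
gripper_force: 30.0
```

```bash
python3 - <<'E'
from h import *
s=r.get_state(); print(topose()[0],s['eef_rot'],s['gripper_width'],s['contact_force'])
for n in('scene','side'):
    im,W=cloud(n); save(n+'3',im); Q=W.reshape(-1,3)
    m=Q[(Q[:,2]>.21)&(Q[:,2]<.395)&(abs(Q[:,0]-.524)<.1)&(abs(Q[:,1]-.189)<.03)]
    print(n,len(m),m.min(0),m.max(0))
    lo=m[m[:,2]<.3]; print(' cups x',lo[:,0].min(),lo[:,0].max(),'y',lo[:,1].min(),lo[:,1].max(),'zmin',np.sort(lo[:,2])[:3])
E
```

```text
[0.50674885 0.17954843 0.35035148] [-1.79994468e+02 -1.24970467e-02  1.43105069e+00] 0.031267729729236714 [ 0.38503761  0.39751145 -2.11682555]
scene 818 [0.44040879 0.15907166 0.23598457] [0.58394898 0.21144339 0.39467331]
 cups x 0.4593102771083665 0.5839489827078679 y 0.15917124188464457 0.21077961549916596 zmin [0.23598457 0.23738294 0.23894726]
side 1384 [0.42858347 0.15946474 0.23967486] [0.5722905  0.212732   0.39474809]
 cups x 0.42858347498011895 0.5722905022674654 y 0.15946474100612665 0.21162840223475457 zmin [0.23967486 0.24104001 0.24218067]
```

```bash
python3 - <<'E'
import cv2,numpy as np
a=cv2.imread('pics/scene3.png')[90:250,300:460]; b=cv2.imread('pics/side3.png')[140:300,230:390]
cv2.imwrite('pics/both3.png',cv2.resize(np.hstack([a,b]),(800,400)))
E
```

```text
(no output)
```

View pics/both3.png

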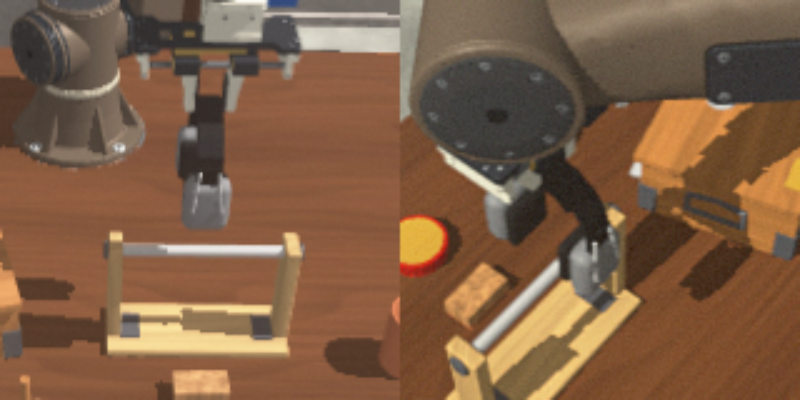

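The muffs hang level in the grip above the bar, in the left crop at about (205,190). They are centred 17 mm short in x because I applied the last correction in the rotated frame. I'll correct that and lower.

Call:
carry_out --deltas '[[0.2,[10,-5,0],[0,0,0]],[0.2,[17.5,-9,0],[0,0,0]],[0.2,[17.5,-9,15],[0,0,0]],[0.2,[17.5,-9,40],[0,0,0]],[0.2,[17.5,-9,70],[0,0,0]],[0.2,[17.5,-9,100],[0,0,0]],[0.2,[17.5,-9,130],[0,0,0]],[0.2,[17.5,-9,155],[0,0,0]],[0.2,[17.5,-9,175],[0,0,0]],[0.2,[17.5,-9,188],[0,0,0]],[0.2,[17.5,-9,195],[0,0,0]],[0.2,[17.5,-9,195],[0,0,0]]]'

```text
time_s: 11.35
tcp_pos: [0.5242, 0.1897, 0.1546]
eef_rot: [180.0, 0.1, 1.5]
contact_force: [-0.5, -0.3, -2.0]
gripper_width: 0.0314
gripper_force: 30.0
```

Call:
carry_out --deltas '[[0.2,[0,0,3],[0,0,0]],[0.2,[0,0,5],[0,0,0]],[0.2,[0,0,7],[0,0,0]],[0.2,[0,0,7],[0,0,0]]]'

```text
time_s: 11.75
tcp_pos: [0.5241, 0.1899, 0.1484]
eef_rot: [-180.0, -0.0, 1.5]
contact_force: [0.5, -0.3, -2.2]
gripper_width: 0.0315
gripper_force: 30.0
```

Call:
carry_out --deltas '[[0.2,[0,0,1],[0,0,0]],[0.2,[0,0,2],[0,0,0]],[0.2,[0,0,2],[0,0,0]]]'

```text
time_s: 12.05
tcp_pos: [0.5244, 0.1899, 0.1467]
eef_rot: [-180.0, -0.0, 1.5]
contact_force: [-0.9, -0.2, 2.1]
gripper_width: 0.0317
gripper_force: 30.0
```

The band is on the bar, since the force has reversed. I'll open and go up.

Call:
carry_out --deltas '[[0.7,[0,0,0],[0,0,0]],[0.7,[0,0,0],[0,0,0]],[0.7,[0,0,0],[0,0,0]],[0.7,[0,0,0],[0,0,0]],[0.7,[0,0,0],[0,0,0]],[0.7,[0,0,0],[0,0,0]],[0.7,[0,0,-10],[0,0,0]],[0.7,[0,0,-30],[0,0,0]],[0.7,[0,0,-60],[0,0,0]],[0.7,[0,0,-100],[0,0,0]],[0.7,[0,0,-120],[0,0,0]],[0.7,[0,0,-120],[0,0,0]]]'

```text
time_s: 13.25
tcp_pos: [0.5259, 0.1906, 0.2709]
eef_rot: [-179.8, -0.4, 1.5]
contact_force: [0.7, -1.4, -0.3]
gripper_width: 0.0613
gripper_force: 0.0
```

```bash
python3 - <<'E'
from h import *
s=r.get_state(); print(topose()[0],s['gripper_width'],s['contact_force'])
for n in('scene','side'):
    im,W=cloud(n); save(n+'4',im); Q=W.reshape(-1,3)
    m=Q[(Q[:,2]>.03)&(Q[:,2]<.2)&(abs(Q[:,0]-.524)<.1)&(abs(Q[:,1]-.189)<.04)]
    t=m[m[:,2]>.176]; print(n,len(t),t.mean(0) if len(t) else 0,m[:,2].max())
im,W=cloud('scene')
a=im[90:250,300:460]; b=cv2.imread('pics/side4.png')[140:300,230:390][...,::-1]
save('both4',cv2.resize(np.hstack([a,b]),(800,400)))
# knob: tips at knob; yaw options
for y in(15.5-85,15.5-180): delta([.555,-.2156,.33],[180,0,y])
print(s['joints'])
E
```

```text
[0.52587592 0.19060639 0.27091352] 0.06127322643265172 [ 0.68005192 -1.39851579 -0.33960151]
scene 108 [0.53057319 0.1892585  0.1811432 ] 0.18745881671222017
side 216 [0.51840875 0.19108281 0.18096631] 0.18977765523615023
[20.6, 406.0, -64.0] [0.0002, 0.0005, 1.2391]
[20.6, 406.0, -64.0] [0.0007, 0.0003, 2.8971]
[ 4.00323303e+01  7.06613092e+00 -7.65746877e+00  7.43273727e-02
 -7.48812287e+01  5.14670552e+01]
```

View pics/both4.png

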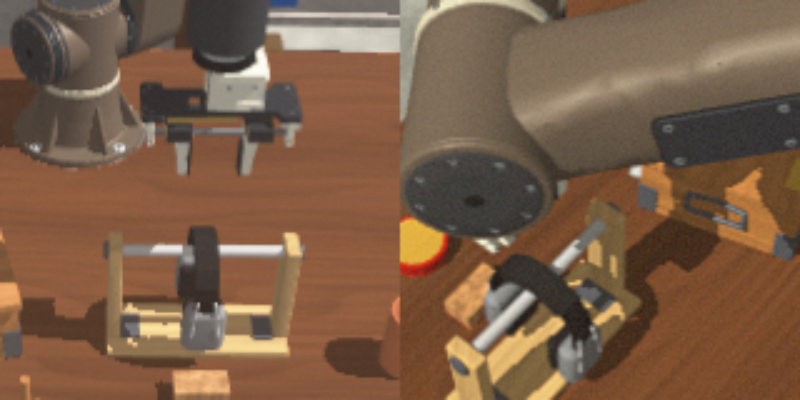

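The muffs hang upright and level over the middle of the bar, at about (205,290) in the left crop. Band top is at about 0.185 m, as expected. Next is the knob.

Call:
carry_out --deltas '[[0.85,[2,40,-10],[0,0,0]],[0.85,[4,85,-10],[0,0,-0.05]],[0.85,[6,130,0],[0,0,-0.1]],[0.85,[8,175,0],[0,0,-0.15]],[0.85,[10,220,0],[0,0,-0.2]],[0.85,[13,265,0],[0,0,-0.243]],[0.85,[15,310,0],[0,0,-0.243]],[0.85,[17,350,20],[0,0,-0.243]],[0.85,[19,385,45],[0,0,-0.243]],[0.85,[19.5,407,71],[0,0,-0.243]],[0.85,[19.5,407,71],[0,0,-0.243]],[0.85,[19.5,407,71],[0,0,-0.243]]]' --squeeze 30

```text
time_s: 14.6
tcp_pos: [0.5534, -0.217, 0.1937]
eef_rot: [-179.9, 0.2, 15.3]
contact_force: [-0.0, -0.1, 0.6]
gripper_width: 0.0743
gripper_force: 0.0
```

```bash
python3 - <<'E'
from h import *
s=r.get_state(); p,q=topose(); print(p,s['eef_rot'],s['gripper_width'],s['joints'])
for n in('wrist','scene'):
    im,W=cloud(n)
    Q=W.reshape(-1,3); Q=Q[~np.isnan(Q[:,0])]
    k=Q[(Q[:,2]>.138)&(Q[:,2]<.153)&(np.linalg.norm(Q[:,:2]-[.555,-.2156],axis=1)<.04)]
    if len(k)>5: print(n,len(k),cv2.minEnclosingCircle(k[:,:2].astype(np.float32)))
    l=Q[(abs(Q[:,2]-.112)<.005)&(np.linalg.norm(Q[:,:2]-[.51,-.228],axis=1)<.2)&(Q[:,1]<-.05)]
    if len(l)>5: print(' lid',len(l),cv2.minAreaRect(l[:,:2].astype(np.float32)))
    L=q.inv().apply(Q-p); L=L[(abs(L[:,0])<.02)&(abs(L[:,1])<.08)&(L[:,2]>-.1)&(L[:,2]<.01)]
    print(' tips',np.sort(L[:,2])[-6:].round(4))
delta([.556,-.2157,.097],[180,0,15.4])
E
```

```text
[ 0.55337129 -0.21699384  0.19371616] [-179.9430851     0.18534848   15.34628102] 0.07425878201333272 [-2.58443714e+00  1.32742844e+01 -1.00131317e+01  3.16568406e-03
 -6.69064521e+01  1.07929379e+02]
wrist 2034 ((0.5562818050384521, -0.21520207822322845), 0.019018858671188354)
 lid 60587 ((0.5125002861022949, -0.22760969400405884), (0.23024475574493408, 0.2894067168235779), 15.396361351013184)
 tips [-0.0275 -0.0275 -0.0274 -0.0272 -0.027  -0.0268]
scene 71 ((0.5586247444152832, -0.2141595482826233), 0.01991714909672737)
 lid 3274 ((0.5147890448570251, -0.2278835028409958), (0.23849302530288696, 0.28928589820861816), 15.02098274230957)
 tips [-0.0337 -0.0332 -0.0331 -0.0329 -0.0301 -0.0288]
[1.3, -0.1, 98.8] [0.0004, -0.0004, 0.0009]
```

Call:
carry_out --deltas '[[0.75,[0,0,20],[0,0,0]],[0.75,[0,0,50],[0,0,0]],[0.75,[0,0,80],[0,0,0]],[0.75,[0,0,94],[0,0,0]],[0.75,[0,0,97],[0,0,0]],[0.75,[0,0,97],[0,0,0]],[0.75,[0,0,97],[0,0,0]]]'

```text
time_s: 15.4
tcp_pos: [0.5555, -0.2162, 0.0999]
eef_rot: [179.9, -0.1, 15.5]
contact_force: [-0.1, 0.0, 1.2]
gripper_width: 0.0658
gripper_force: 0.0
```

Call:
carry_out --deltas '[[0.75,[1,-0.5,3],[0,0,0]],[0.2,[1,-0.5,3],[0,0,0]],[0.2,[1,-0.5,3],[0,0,0]],[0.2,[1,-0.5,3],[0,0,0]],[0.2,[1,-0.5,3],[0,0,0]],[0.2,[1,-0.5,3],[0,0,0]],[0.2,[1,-0.5,3],[0,0,0]],[0.2,[1,-0.5,3],[0,0,0]]]' --squeeze 30

```text
time_s: 16.2
tcp_pos: [0.5552, -0.2159, 0.0954]
eef_rot: [180.0, -0.0, 15.4]
contact_force: [-0.2, -1.6, 0.8]
gripper_width: 0.0375
gripper_force: 30.0
```

Knob gripped. Gentle tug.

Call:
carry_out --deltas '[[0.2,[0,0,-1],[0,0,0]],[0.2,[0,0,-2],[0,0,0]],[0.2,[0,0,-3],[0,0,0]],[0.2,[0,0,-3],[0,0,0]]]'

```text
time_s: 16.6
tcp_pos: [0.5547, -0.216, 0.098]
eef_rot: [-180.0, 0.1, 15.4]
contact_force: [0.8, -4.4, -6.4]
gripper_width: 0.0373
gripper_force: 30.0
```

Call:
carry_out --deltas '[[0.2,[0,0,-1],[0,0,0]],[0.2,[0,0,-2],[0,0,0]],[0.2,[0,0,-2],[0,0,0]]]'

```text
time_s: 16.9
tcp_pos: [0.5542, -0.2161, 0.0999]
eef_rot: [-180.0, 0.1, 15.4]
contact_force: [-1.7, -6.2, -6.7]
gripper_width: 0.0371
gripper_force: 30.0
```

Call:
carry_out --deltas '[[0.2,[0,0,-1],[0,0,0]],[0.2,[0,0,-2],[0,0,0]],[0.2,[0,0,-3],[0,0,0]],[0.2,[0,0,-3],[0,0,0]]]'

```text
time_s: 17.3
tcp_pos: [0.5536, -0.2162, 0.1026]
eef_rot: [-180.0, 0.2, 15.4]
contact_force: [-2.0, -6.6, -7.7]
gripper_width: 0.037
gripper_force: 30.0
```

```bash
python3 - <<'E'
from h import *
s=r.get_state(); p,q=topose(); print(p,s['eef_rot'],s['contact_force'],s['moment'],s['gripper_width'])
c=np.array([.4021,-.2578]);e=np.array([np.cos(np.radians(15.4)),np.sin(np.radians(15.4))]);
for n in('wrist','scene','side'):
    im,W=cloud(n); Q=W.reshape(-1,3); Q=Q[~np.isnan(Q[:,0])]
    u=(Q[:,:2]-c)@e; v=(Q[:,:2]-c)@np.array([-e[1],e[0]])
    m=(abs(Q[:,2]-.118)<.014)&(u>.01)&(u<.225)&(abs(v)<.14)&((abs(u-.16)>.045)|(abs(v)>.07))
    a=np.c_[u[m],np.ones(m.sum())]; 
    f,h0=np.linalg.lstsq(a,Q[m,2],rcond=None)[0]
    g=abs(Q[m,2]-a@[f,h0])<.004; f,h0=np.linalg.lstsq(a[g],Q[m,2][g],rcond=None)[0]
    print(n,m.sum(),'slope',f,'z0',h0)
E
```

```text
[ 0.55363618 -0.21618739  0.10264857] [-1.79964533e+02  1.50696165e-01  1.53883691e+01] [-2.00195275 -6.57728073 -7.65032943] [-2.51504699  0.57235172  0.00731917] 0.037028632915484104
wrist 50997 slope 0.043873550654023756 z0 0.11079902954715189
scene 1620 slope 0.044753669279488345 z0 0.11177366988117098
side 2679 slope 0.03819135382695397 z0 0.11271508733043571
```

Three cameras agree that the lid has risen to about 0.044 rad with little force. The catch is not holding it, so no turn is needed. I'll raise it along the hinge arc.

Call:
carry_out --deltas '[[0.2,[0,0,-4.7],[0,0.03,0]],[0.2,[-0.4,0,-9.4],[0,0.06,0]],[0.2,[-1.4,0,-18.8],[0,0.12,0]],[0.2,[-3,0,-28.1],[0,0.18,0]],[0.2,[-5.1,0,-37.3],[0,0.24,0]],[0.2,[-7.8,0,-46.3],[0,0.3,0]],[0.2,[-7.8,0,-46.3],[0,0.3,0]]]' --squeeze 40

```text
time_s: 18.15
tcp_pos: [0.5456, -0.2185, 0.1502]
eef_rot: [-180.0, -17.3, 15.3]
contact_force: [0.4, -4.9, -8.5]
gripper_width: 0.0374
gripper_force: 40.0
```

```bash
python3 - <<'E'
from h import *
s=r.get_state(); p,q=topose(); print(p,s['eef_rot'],s['contact_force'],s['gripper_width'],s['joints'].round(1))
t=np.radians(15.4);H=np.array([.4021,-.2578,.1]);ax=np.array([np.sin(t),-np.cos(t),0])
print('tool tilt',np.degrees(np.arccos(-q.apply([0,0,1])[2])))
for a in(.07,.14,.21,.28,.35,.42,.45):
    Rr=R.from_rotvec(ax*a); delta(H+Rr.apply(p-H),Rr*q)
E
```

```text
[ 0.54561792 -0.21845736  0.15019729] [-179.98862407  -17.29096142   15.33169994] [ 0.42604993 -4.86955758 -8.50161328] 0.037381257909476884 [ -7.9   6.9 -22.7  -9.6 -44.8 119.1]
tool tilt 17.29096505063622
[-0.6, 0.0, -11.0] [0.0001, 0.07, 0.0]
[-2.1, 0.0, -21.9] [0.0002, 0.14, 0.0]
[-4.2, 0.0, -32.6] [0.0002, 0.21, 0.0]
[-7.1, 0.0, -43.2] [0.0003, 0.28, 0.0]
[-10.8, 0.0, -53.6] [0.0004, 0.35, 0.0001]
[-15.2, 0.0, -63.7] [0.0005, 0.42, 0.0001]
[-17.2, 0.0, -67.9] [0.0005, 0.45, 0.0001]
```

Call:
carry_out --deltas '[[0.2,[-0.2,0,-5.5],[0,0.035,0]],[0.2,[-0.6,0,-11],[0,0.07,0]],[0.2,[-1.2,0,-16.5],[0,0.105,0]],[0.2,[-2.1,0,-21.9],[0,0.14,0]],[0.2,[-3.1,0,-27.3],[0,0.175,0]],[0.2,[-4.2,0,-32.6],[0,0.21,0]],[0.2,[-4.2,0,-32.6],[0,0.21,0]]]'

```text
time_s: 18.85
tcp_pos: [0.5331, -0.2219, 0.1793]
eef_rot: [-180.0, -29.2, 15.3]
contact_force: [-0.6, -4.1, -7.3]
gripper_width: 0.0373
gripper_force: 40.0
```

```bash
python3 - <<'E'
from h import *
s=r.get_state(); p,q=topose(); print(p,s['eef_rot'],s['contact_force'],s['gripper_width'],s['joints'].round(1))
t=np.radians(15.4);H=np.array([.4021,-.2578,.1]);ax=np.array([np.sin(t),-np.cos(t),0])
for a in(.06,.12,.18,.24,.26):
    Rr=R.from_rotvec(ax*a); delta(H+Rr.apply(p-H),Rr*q)
E
```

```text
[ 0.53311045 -0.22193349  0.17930314] [-179.98155886  -29.24923335   15.34510063] [-0.61180341 -4.13190811 -7.30415013] 0.0373056185044211 [-14.9   1.3 -24.3 -22.2 -40.8 134.1]
[-0.5, 0.0, -9.4] [0.0001, 0.06, 0.0]
[-1.5, 0.0, -18.8] [0.0001, 0.12, 0.0]
[-3.0, 0.0, -28.1] [0.0002, 0.18, 0.0]
[-5.2, 0.0, -37.3] [0.0002, 0.24, 0.0]
[-6.0, 0.0, -40.3] [0.0002, 0.26, 0.0]
```

Call:
carry_out --deltas '[[0.2,[-0.2,0,-4.7],[0,0.03,0]],[0.2,[-0.5,0,-9.4],[0,0.06,0]],[0.2,[-1,0,-14.1],[0,0.09,0]],[0.2,[-1.5,0,-18.8],[0,0.12,0]],[0.2,[-2.2,0,-23.5],[0,0.15,0]],[0.2,[-3,0,-28.1],[0,0.18,0]],[0.2,[-4.5,0,-34.2],[0,0.22,0]],[0.2,[-4.5,0,-34.2],[0,0.22,0]],[0.2,[-4.5,0,-34.2],[0,0.22,0]],[0.2,[-4.5,0,-34.2],[0,0.22,0]]]'

```text
time_s: 19.85
tcp_pos: [0.5141, -0.2271, 0.2064]
eef_rot: [-180.0, -41.7, 15.4]
contact_force: [0.3, -4.7, -10.3]
gripper_width: 0.0375
gripper_force: 40.0
```

```bash
python3 - <<'E'
from h import *
s=r.get_state(); p,q=topose(); print(p,s['eef_rot'],s['contact_force'],s['gripper_width'],s['gripper_force'],s['joints'].round(1),s['qd'].round(2))
t=np.radians(15.4);H=np.array([.4021,-.2578]);e=np.array([np.cos(t),np.sin(t)])
im,W=cloud('scene'); save('end',im); Q=W.reshape(-1,3)
m=Q[(Q[:,2]>.176)&(Q[:,2]<.2)&(abs(Q[:,0]-.524)<.1)&(abs(Q[:,1]-.189)<.04)]; print('band',m.mean(0),m[:,2].max())
im,W=cloud('wrist'); Q=W.reshape(-1,3)
u=(Q[:,:2]-H)@e; v=(Q[:,:2]-H)@np.array([-e[1],e[0]])
for lo,hi in((-.14,-.06),(.06,.14)):
    k=(u>.02)&(u<.14)&(v>lo)&(v<hi)&(Q[:,2]>.12)&(Q[:,2]<.3)
    if k.sum()>50: print(k.sum(),'lid slope rad',np.arctan(np.polyfit(u[k],Q[k,2],1)[0]))
E
```

```text
[ 0.51414797 -0.22712683  0.20643135] [-179.99986447  -41.733745     15.42033385] [  0.30705659  -4.70869014 -10.31453303] 0.03752132222887809 39.99720633029938 [-28.4  -1.8 -23.5 -41.7 -43.8 158.4] [0.29 0.12 0.03 0.07 0.2  0.24]
band [0.53032183 0.18974392 0.18109566] 0.18710947870790404
16671 lid slope rad -0.3871344479138112
16893 lid slope rad -0.31095153811949056
```

View pics/end.png

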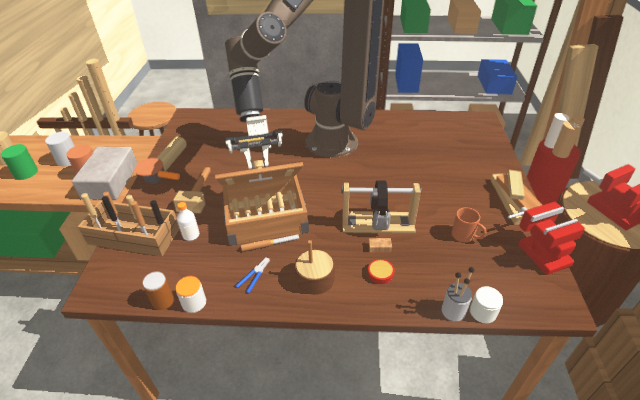

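The lid stands open at (262,182) with the fingers still on the knob. From the tool's tilt the angle is about 0.77 rad; my slope fit on the wrist cloud gave an implausible value and was not used. The muffs still hang over the bar at (380,203), and nothing else has visibly moved. Handing in.

```bash
python3 -c "
from plant import r
print(r.close_job())"
```

```text
the job is handed in; nothing more can be done
None
```

I hung the ear defenders over the bar and let go of them; a tug showed the lid was not caught, so I raised it without turning the knob to about 0.77 rad (44 degrees, from the tool's tilt) and handed in at about 20 s still holding it; the verdict was not shown.

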